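# Set a cover plate to the scribed line

### The arm

A 7-joint arm with a two-finger parallel gripper is mounted at the origin on the work surface. World frame = base frame: x ahead of the robot, y to its left, z up, the work surface at z = 0. Lengths are in m, angles in rad, forces in N, time in s.
With the tool pointing down it reaches from about 0.4 to 0.85 m from the base axis. Payload 10.4 kg.
Tool frame: the origin (TCP) lies at the very end of the fingers, on their centre line; the grasp point (between the pads) lies 19 mm behind it (manip.pinch_z is the distance from the TCP to the grasp point, in m); z points along the fingers, y is the line along which they close (so a half turn about z gives the same grasp; the last joint's range is limited). The gripper opens to 85 mm and grips with 20 to 120 N. Pads are 22 mm wide; open, the fingers measure 114 mm over their backs; the gripper's body (76 mm by 85 mm) begins 54 mm behind the grasp point. The pads swing forward as they close: fully open they stand 13 mm farther back than shut.
Start: joints at [-1.369, 0.332, -0.065, 1.46, 0.022, 1.35, -0.088], TCP at [0.139, 0.609, 0.207] pointing down, gripper open.
Joint ranges: [-2.6, 2.6], [-0.5, 2.12], [-1.47, 1.34], [0.16, 2.42], [-1.27, 4.41], [0.06, 2.06], [-2.6, 2.6]. Speed limits (rad/s): [2.22, 2.22, 2.79, 2.79, 3.14, 3.14, 3.14].

### API

Orientations are given as a unit quaternion [x, y, z, w].
In Python, from workcell import manip gives the robot as it stands. The module is installed in compiled form; this text tells all that it offers.
- The arm moves only by the shell command python3 -m creep 'ROWS' [OPENING] [FORCE]. ROWS is a JSON object of lists of equal length, an entry for each row: "slide": the shift along the tool's x, y, z in m, a list of three; "twist": the turn about the tool's z in degrees. A call has 1 to 8 rows; each row shifts and turns the commanded pose from where the row before left it, along the tool's axes as they then stand; what a row does not reach is not made up. A row lasts 1/8 s, in which the tool goes at most 62.5 mm and 10.7 degrees, less where a joint would pass 70% of its speed; a pose out of reach is approached as far as the arm can. A call with a gripper value outside its range is refused whole. OPENING is the opening in per cent of the stroke, from 0 (shut) to 100 (fully open), set as the call begins (- or left out, the last holds). The fingers move at their own pace and stop on an object; FORCE is the grip in N (left out, the last holds). Time passes only in rows, so rows that do not move let the fingers close. It gives the time, the measured TCP pose, the force, the opening and the grip force at its end, in the units of the state.
- manip.get_obs(): the state, without advancing time (a new reading comes with each control period).
- manip.camera(name): name is "side" or "top" or "wrist"; returns (picture, depth): 420x560x3 uint8, blue, green, red; 420x560 float32, m along the optical axis (not along the pixel's ray), 0 where there is no reading.
- manip.camera_params(name): a dict with "intrinsics" (3x3 intrinsics, pixels), "R" (3x3) and "t" (3): a world point X has camera coordinates R X + t. Camera axes: x right, y down, z forward; pixel columns grow to the right and rows downward; lengths in m; the calibration is good to about 2 mm. A picture is of the moment at which its call begins: read the wrist's pose just before it. camera_params takes no time and is no camera call; for the wrist camera it gives the pose at the moment of the call.
- manip.hand_in(): hands the job in; it is judged then, once.
The state is a dict: "clock": time; "joint_pos": joint angles; "joint_velocities": joint speeds; "tau": joint torques, N m; "position": TCP position; "ee_rot": TCP orientation; "ft_force": force on the tool from outside, world axes, zero at the start; "torque": the same for the moment, N m; "grip_width": opening from 0.0 (shut) to 1.0 (fully open); "grasp_force": force on a finger pad.
Only numpy, scipy, OpenCV 4.12 (cv2) and the standard library are available. Lean on these libraries where they do the work, as an engineer would, in place of code of your own. Each camera call takes 0.05 s, during which the arm holds its last target. There are 200 camera calls.

### The job

Push the black cover plate across the board until it lies flush against the aluminium fence, pressing it home for a moment with about 10 N (never over 15 N). Then slide it along the fence until its leading edge just meets the red scribed line (there is no stop, and do not overrun the line), and set the orange-handled weight on the middle of the plate so that it stays there. Do not lift the plate, and leave the other things where they are.

Things in the scene. Friction and masses are not known exactly. Their poses are not given: they have to be found in the camera images.
- board: White marking-off board fixed on the table, 260 (its x) x 440 (its y) x 8 mm thick. Origin: centre of its underside, at table height, so its top is 8 mm above the table. z up; its x points across, away from the robot, towards the fence; its y (to the left) is the direction in which the plate is slid to the line.
- fence: Fence: straight rigid aluminium bar 400 mm long, 18 thick, 20 high, along the board's y, clamped to two blue blocks fixed behind it on the board. Pose read from the blocks: origin at board-top height, where the bar's front face (robot side) nominally stands; x points into the fence, y along it. The bar really stands up to 10 mm nearer or farther, unmeasured: feel or look for it.
- lip (a point): Nominal middle of the yellow lip along the bar's front face, 5 to 9 mm above the board (read with the fence, so as uncertain as the bar's face: up to 10 mm). The lip stands 2 mm proud of the face on a soft spring (about 0.3 N) and sinks in as the plate is pressed home on the bar; it keeps light contact with a plate that lies flush.
- line: Red scribed line, 2 mm wide, flush in the board's top, running 165 mm from near the fence face towards the robot, square to the fence. Nothing stops the plate there. Origin: on the line's centre, at its end near the fence, at the height of the board's top; its y (parallel to the board's y) is the direction in which the plate is slid, so the plate starts on the line's -y side.
- plate: Black steel cover plate lying flat on the board, loose, 90 (its x) x 120 (its y) x 12 mm, about 0.45 kg (varies), smooth, held only by friction (sliding it takes about 0.5 to 2.5 N, which the push must overcome before any force reaches the fence). Origin: centre of its underside. Its x side at +45 mm goes against the fence, its y side at +60 mm is the leading edge. It starts about 20 to 85 mm short of the fence, turned up to 0.2 rad to it.
- plate_edge (a point): Middle of the plate's leading edge (plate's y = +60 mm), at its underside: what has to meet the line's centre.
- weight: Hold-down weight standing on the table at the left or right of the board: steel disc 52 mm in diameter and 20 mm high with an upright orange handle 26 mm in diameter on it, reaching to 62 mm. About 0.5 kg. Origin: centre of its underside, z up.
- tub: Bystander: clear screw tub with a blue lid, 50 mm in diameter, 55 mm high, standing on the table on the other side of the board from the weight. Origin: centre of its underside.
- glue: Bystander: white glue bottle with a red cap, 54 mm in diameter, 100 mm high, beside the board at the left. Origin: centre of its underside.
- driver: Bystander: red-handled screwdriver, 200 mm long, lying beyond the board. Origin: its underside, near its middle.
- tape: Bystander: yellow tape roll lying flat, 90 mm across, 18 mm high, beside the board at the right. Origin: centre of its underside.
Things that resemble listed ones, but are neither listed nor needed, are in the scene too. Of the things like the weight, leave any that is purple or yellow; of the rest the larger one is meant.

How it is judged:
By the outcome, as a careful person would: the job done as asked, in the order asked, and still so for the second after the job is handed in, with the robot touching nothing.
It also fails if it takes over 72 s, if anything falls off the work surface, if the arm or the gripper's body presses on something with over 40 N, if the wrist force passes 120 N, or if a joint passes its speed limit or range.

## Working session

There is one attempt and no reset: what is moved stays moved. The work goes in short steps, Python scripts to look and compute and a shell command to move; the robot and the scene stay as the last step left them, time stands still between calls to the robot, and variables do not carry over. Pictures are saved under pics/ and viewed, at most 10 in all, crops included, and the job is handed in when it is done.

```bash
mkdir -p pics; cat > h.py <<'E'
import numpy as np,cv2
from workcell import manip
from scipy.spatial.transform import Rotation as Rn
def ray(P,uv,z):
    K,R,t=[np.array(P[k]) for k in('intrinsics','R','t')]
    uv=np.atleast_2d(np.asarray(uv,float))
    d=np.c_[uv,np.ones(len(uv))]@np.linalg.inv(K).T@R
    c=-R.T@t
    return c+d*((z-c[2])/d[:,2])[:,None]
def proj(P,X):
    K,R,t=[np.array(P[k]) for k in('intrinsics','R','t')]
    q=(np.atleast_2d(X)@R.T+t)@K.T
    return q[:,:2]/q[:,2:]
E
python3 - <<'E'
from h import *
o=manip.get_obs();print(o)
for n in('top','side'):
    P=manip.camera_params(n);im,d=manip.camera(n);cv2.imwrite(f'pics/{n}0.png',im);np.save(n+'0.npy',d)
    R=np.array(P['R']);print(n,P['intrinsics'],R,-R.T@np.array(P['t']))
E
```

```text
{'clock': 0.0, 'joint_pos': array([-1.36863033,  0.33286572, -0.06474783,  1.46096303,  0.02161201,
        1.34992237, -0.08851377]), 'joint_velocities': array([-2.61643070e-06, -2.14121443e-04, -8.74699419e-04,  1.89393301e-04,
        1.26914816e-03, -8.80312586e-04,  5.54199335e-04]), 'tau': array([ 2.80133299e-04, -6.25454378e+01,  4.92044259e-02, -3.91588140e+01,
        1.61361817e-02,  1.02210831e-02, -3.92847960e-05]), 'position': array([0.13918741, 0.60886428, 0.20640958]), 'ee_rot': array([ 1.12118961e-01,  9.93694523e-01, -7.29371965e-04, -4.90875527e-05]), 'ft_force': array([ 0.02786008, -0.04043733,  0.11564688]), 'torque': array([-0.00397115,  0.03532133,  0.00311543]), 'grasp_force': 0.0, 'grip_width': 0.9989156161360198}
top [[461.47070842   0.         284.50842156]
 [  0.         461.47070842 208.926029  ]
 [  0.           0.           1.        ]] [[ 2.93324099e-02 -9.99569670e-01 -2.92231177e-04]
 [-9.94619807e-01 -2.91580944e-02 -9.94044561e-02]
 [ 9.93531584e-02  3.20643117e-03 -9.95047069e-01]] [ 0.43748339 -0.02929058  1.38060699]
side [[488.42719387   0.         271.79641274]
 [  0.         488.42719387 215.79005684]
 [  0.           0.           1.        ]] [[ 0.84123935 -0.54066206 -0.00094363]
 [-0.30377191 -0.47120654 -0.82806221]
 [ 0.44725718  0.69688516 -0.56063543]] [ 0.03372279 -0.86239743  0.72891513]
```

View pics/top0.png

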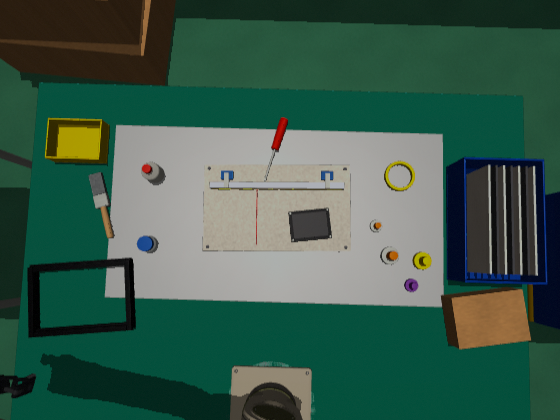

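View pics/side0.png

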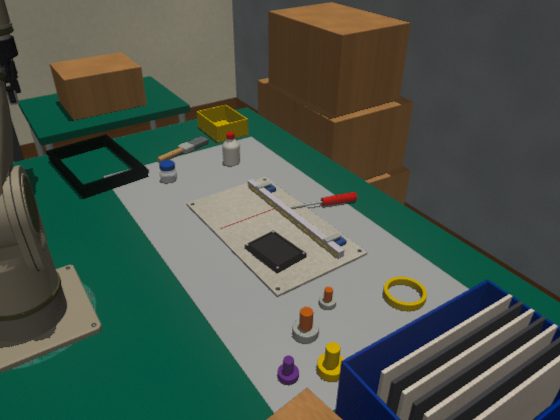

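The top view shows the plate at about (310,225), the red line at u≈256, v 190–244, the fence bar at v≈185 and the blue blocks at (227,175) and (327,175). The weight is the larger orange one at (390,256). The smaller one at (376,226), the purple and the yellow are decoys. The side view agrees.

```bash
python3 - <<'E'
from h import *
P=manip.camera_params('top');im=cv2.imread('pics/top0.png');hsv=cv2.cvtColor(im,cv2.COLOR_BGR2HSV)
def blob(m,box):
    u0,v0,u1,v1=box;M=np.zeros(m.shape,np.uint8);M[v0:v1,u0:u1]=m[v0:v1,u0:u1]
    c=max(cv2.findContours(M,0,2)[0],key=cv2.contourArea);return c[:,0,:].astype(np.float32),M
H,S,V=[hsv[...,i].astype(int) for i in range(3)]
pl,_=blob((V<100).astype(np.uint8),(280,200,340,250));r=cv2.minAreaRect(pl);print('plate px',r)
w=ray(P,pl,.020)[:,:2].astype(np.float32);print('plate',cv2.minAreaRect(w))
red=((S>90)&((H<10)|(H>170))).astype(np.uint8)
_,M=blob(red,(245,183,268,250));vv,uu=np.nonzero(M);q=ray(P,np.c_[uu,vv],.008);print('line',q[vv.argmin()],q[vv.argmax()],np.polyfit(q[:,0],q[:,1],1))
blue=((H>95)&(H<125)&(S>120)).astype(np.uint8)
for b in((215,165,240,185),(315,165,340,185)):
    c,_=blob(blue,b);print('blue',ray(P,c,.03).mean(0),cv2.boundingRect(c))
org=((S>150)&(H>4)&(H<18)).astype(np.uint8)
c,_=blob(org,(380,240,402,270));print('handle',ray(P,c,.062).mean(0),cv2.contourArea(c),c.mean(0))
c,_=blob(((V>150)&(S<40)).astype(np.uint8),(205,178,348,192));print('bar',cv2.minAreaRect(ray(P,c,.028)[:,:2].astype(np.float32)))
E
```

```text
plate px ((309.7079162597656, 224.57920837402344), (30.149629592895508, 40.89603042602539), 84.2894058227539)
plate ((0.529194176197052, -0.10050252079963684), (0.08915489912033081, 0.12057195603847504), 7.414438724517822)
line [0.63220934 0.05944703 0.008     ] [0.46752793 0.05660619 0.008     ] [0.02324332 0.04633505]
blue [0.67126673 0.15085561 0.03      ] (221, 171, 12, 8)
blue [ 0.67699694 -0.14723093  0.03      ] (321, 172, 12, 8)
handle [ 0.44463965 -0.33180606  0.062     ] 61.5 [391.0909  255.63637]
bar ((0.6505022048950195, 0.0010990649461746216), (0.026950951665639877, 0.28148213028907776), 1.6780825853347778)
```

```bash
cat >> h.py <<'E'
def to(x,y,z,yaw=None):
    """tool-frame slide (mm) to target from measured pose, twist deg so tool y lies at yaw (deg) from world y"""
    o=manip.get_obs();R=Rn.from_quat(o['ee_rot']).as_matrix();p=o['position']
    s=R.T@(np.array([x,y,z])-p)*1000
    cur=np.degrees(np.arctan2(-R[0,1],R[1,1]))
    print('t%.2f pos'%o['clock'],p.round(4),'yaw %.2f'%cur,'F',o['ft_force'].round(2),'SLIDE mm',s.round(1),'twist',None if yaw is None else round(cur-yaw,2))
E
python3 - <<'E'
from h import *
to(.50,-.03,.30,1.2)
P=manip.camera_params('wrist');R=np.array(P['R']);o=manip.get_obs();T=Rn.from_quat(o['ee_rot']).as_matrix()
print(P['intrinsics'][0],P['intrinsics'][2] if 0 else '', 'cam in tool',T.T@(-R.T@np.array(P['t'])-o['position']),'axes',(R@T).round(3))
E
```

```text
t0.10 pos [0.1393 0.6089 0.2065] yaw -12.88 F [ 0.05 -0.27 -0.68] SLIDE mm [-494.1 -542.5  -92.8] twist -14.08
[327.08776927   0.         281.97538829]  cam in tool [ 0.06844431 -0.00108922 -0.16644412] axes [[ 0.002  1.     0.001]
 [-0.964  0.002 -0.267]
 [-0.267 -0.001  0.964]]
```

```bash
python3 -m creep '{"slide":[[-0.045,-0.035,0],[-0.045,-0.035,0],[-0.045,-0.035,0],[-0.045,-0.035,0],[-0.045,-0.035,0],[-0.045,-0.035,0],[-0.045,-0.035,0],[-0.045,-0.035,0]],"twist":[0,0,0,0,0,0,0,0]}' 0 && python3 -m creep '{"slide":[[-0.009,-0.047,0.004],[-0.009,-0.047,0.004],[-0.009,-0.047,0.004],[-0.009,-0.047,0.004],[-0.009,-0.047,0.004],[-0.009,-0.047,0.004],[0,0,0],[0,0,0]],"twist":[0,0,0,0,0,0,-7,-7]}'; python3 -m creep '{"slide":[[0,0,0],[0,0,0]],"twist":[0,0]}'
python3 - <<'E'
from h import *
to(.42,-.03,.18,1.2)
P=manip.camera_params('wrist');im,d=manip.camera('wrist');cv2.imwrite('pics/w1.png',im);np.save('w1.npy',d)
import pickle;pickle.dump(P,open('w1.pkl','wb'))
E
```

```text
clock: 1.1
position: [0.4286, 0.2544, 0.2071]
ee_rot: [0.112, 0.994, 0.0, -0.0]
ft_force: [1.8, 0.1, -0.4]
grip_width: 0.001
grasp_force: 0.0
clock: 2.1
position: [0.4173, -0.0314, 0.183]
ee_rot: [-0.011, 1.0, 0.0, -0.0]
ft_force: [0.5, 0.2, -1.0]
grip_width: 0.003
grasp_force: 0.0
clock: 2.35
position: [0.4175, -0.0307, 0.1831]
ee_rot: [-0.009, 1.0, 0.0, -0.0]
ft_force: [-0.3, 0.4, 0.7]
grip_width: 0.002
grasp_force: 0.0
t2.35 pos [ 0.4175 -0.0307  0.1831] yaw 0.98 F [-0.34  0.44  0.67] SLIDE mm [-2.5  0.7  3.1] twist -0.22
```

View pics/w1.png

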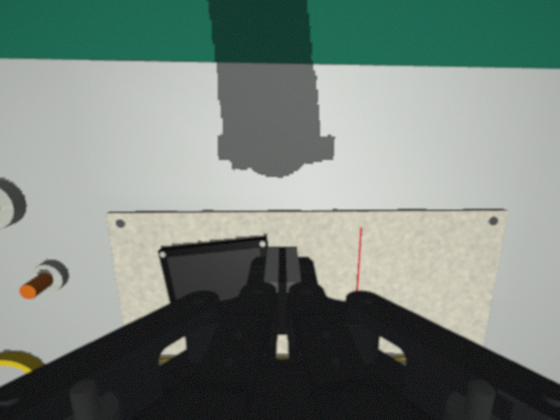

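The wrist picture has +x down and +y right. The board's near edge is at row 211, the line at u≈360, the plate at (160–270, 240+), and the gripper hides the fence. I'll move 200 mm forward and look again.

```bash
python3 -m creep '{"slide":[[-0.05,0,0],[-0.05,0,0],[-0.05,0,0],[-0.05,0,0],[0,0,0],[0,0,0]],"twist":[0,0,0,0,0,0]}'
python3 - <<'E'
from h import *
to(.62,-.03,.18,1.2)
P=manip.camera_params('wrist');im,d=manip.camera('wrist');cv2.imwrite('pics/w2.png',im);np.save('w2.npy',d)
import pickle;pickle.dump(P,open('w2.pkl','wb'))
E
```

```text
clock: 3.15
position: [0.617, -0.0274, 0.1827]
ee_rot: [-0.009, 1.0, -0.0, -0.001]
ft_force: [-0.7, -0.0, -0.6]
grip_width: 0.003
grasp_force: 0.0
t3.15 pos [ 0.617  -0.0274  0.1827] yaw 1.04 F [-0.71 -0.   -0.64] SLIDE mm [-2.9 -2.7  2.7] twist -0.16
```

View pics/w2.png

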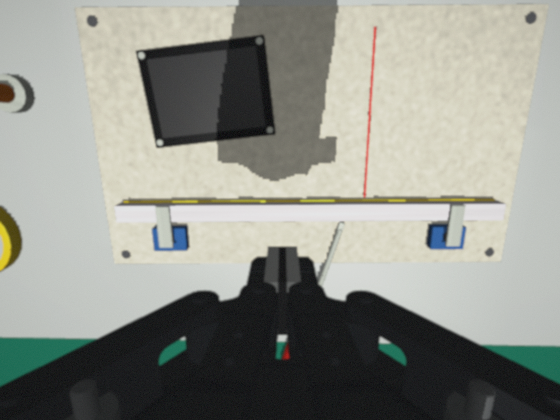

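```bash
cat > meas.py <<'E'
from h import *
import pickle,sys
def meas(im,P,prect=(125,25,285,155)):
    out={}
    hsv=cv2.cvtColor(im,cv2.COLOR_BGR2HSV);H,S,V=[hsv[...,i].astype(int) for i in range(3)]
    red=(((H<8)|(H>172))&(S>90)&(V>90));vv,uu=np.nonzero(red[:195]);k=(uu>290);vv,uu=vv[k],uu[k]
    rows=np.unique(vv);c=np.array([uu[vv==r].mean() for r in rows])
    q=ray(P,np.c_[c,rows],.008);out['line']=np.polyfit(q[:,0],q[:,1],1);out['linex']=(q[:,0].min(),q[:,0].max())
    return out
E
python3 - <<'E'
from meas import *
im=cv2.imread('pics/w2.png');P=pickle.load(open('w2.pkl','rb'))
print(meas(im,P))
print(im[190:224,210].astype(int).tolist())
print(im[100,255:285].tolist())
g=cv2.cvtColor(im,6);M=np.zeros_like(g);M[25:155,125:215]=(g[25:155,125:215]<80)*255
M[25:155,125:290]=(g[25:155,125:290]<55)*255
c=max(cv2.findContours(cv2.morphologyEx(M,3,np.ones((5,5))),0,2)[0],key=cv2.contourArea)[:,0].astype(np.float32)
print(cv2.boundingRect(c),cv2.minAreaRect(ray(P,c,.020)[:,:2].astype(np.float32)))
E
```

```text
{'line': array([0.02475403, 0.04408966]), 'linex': (np.float64(0.4658157906432604), np.float64(0.6267833440113704))}
[[187, 206, 210], [190, 207, 212], [189, 207, 210], [190, 209, 212], [190, 208, 212], [189, 207, 211], [181, 198, 202], [150, 164, 168], [115, 128, 130], [84, 109, 114], [59, 109, 120], [43, 108, 119], [64, 101, 110], [85, 94, 98], [123, 122, 125], [182, 179, 183], [219, 217, 220], [226, 224, 227], [227, 225, 228], [227, 226, 229], [227, 225, 228], [225, 223, 226], [224, 223, 225], [224, 223, 225], [224, 223, 226], [225, 224, 227], [225, 224, 227], [226, 225, 226], [227, 226, 228], [227, 226, 228], [223, 223, 225], [212, 215, 218], [199, 212, 215], [197, 214, 216]]
[[38, 36, 38], [39, 38, 37], [42, 41, 40], [36, 36, 34], [36, 34, 35], [41, 38, 38], [34, 37, 35], [25, 24, 25], [22, 22, 21], [23, 21, 21], [22, 24, 20], [25, 21, 23], [21, 19, 18], [15, 12, 14], [22, 22, 22], [28, 32, 31], [55, 60, 62], [85, 92, 91], [99, 107, 110], [103, 113, 115], [105, 114, 115], [103, 112, 114], [105, 114, 115], [102, 113, 113], [103, 113, 114], [104, 113, 116], [104, 114, 115], [103, 112, 114], [104, 113, 114], [104, 113, 114]]
(139, 35, 136, 111) ((0.5287573337554932, -0.1007511168718338), (0.08819988369941711, 0.1176409125328064), 7.845594882965088)
```

```bash
cat >> meas.py <<'E'
def fence(im,P):
    g=cv2.cvtColor(im,6).astype(float);r=[];b=[]
    for u in list(range(190,215))+list(range(380,440)):
        k=np.arange(185,215);col=g[185:215,u]
        m=col.argmin();j=m+np.nonzero(col[m:]>150)[0][0]
        r.append((u,k[j]-(col[j]-150)/(col[j]-col[j-1])))
        i=np.nonzero(col[:m]>150)[0][-1];b.append((u,k[i]+(col[i]-150)/(col[i]-col[i+1])))
    t=ray(P,np.array(r),.028);q=ray(P,np.array(b),.008)
    return np.polyfit(t[:,1],t[:,0],1),np.polyfit(q[:,1],q[:,0],1)
E
python3 - <<'E'
from meas import *
im=cv2.imread('pics/w2.png');P=pickle.load(open('w2.pkl','rb'))
print(fence(im,P))
th=np.radians(1.4)
to(.43,-.105,.10,1.4)
E
```

```text
(array([-0.02547504,  0.63364429]), array([-0.02526069,  0.63268277]))
t3.20 pos [ 0.6169 -0.0273  0.1833] yaw 1.04 F [-0.51 -0.56  0.61] SLIDE mm [188.3 -74.3  83.3] twist -0.36
```

```bash
python3 -m creep '{"slide":[[0,0,0],[0.0415,-0.0178,0],[0.0415,-0.0178,0],[0.0415,-0.0178,0.03],[0.0415,-0.0178,0.04],[0,0,0.05],[0,0,0.03],[0,0,0]],"twist":[-0.4,0,0,0,0,0,0,0]}'
cat >> h.py <<'E'
def st():
    o=manip.get_obs();R=Rn.from_quat(o['ee_rot']).as_matrix();p=o['position'];a=np.radians(1.45);c,s=np.cos(a),np.sin(a);F=o['ft_force']
    print('t%.2f s=%.4f l=%.4f z=%.4f yaw %.2f'%(o['clock'],c*p[0]+s*p[1],c*p[1]-s*p[0],p[2],np.degrees(np.arctan2(-R[0,1],R[1,1]))),'Fs %.2f Fl %.2f Fz %.2f'%(c*F[0]+s*F[1],c*F[1]-s*F[0],F[2]))
E
echo 'from h import *;st()'>s.py; python3 s.py
```

```text
clock: 4.2
position: [0.4518, -0.1022, 0.0323]
ee_rot: [-0.013, 1.0, 0.0, -0.001]
ft_force: [0.2, -0.3, 0.2]
grip_width: -0.005
grasp_force: 0.0
t4.20 s=0.4490 l=-0.1136 z=0.0323 yaw 1.51 Fs 0.16 Fl -0.35 Fz 0.24
```

```bash
python3 -m creep '{"slide":[[0,0,0.012],[0,0,0.008],[0,0,0]],"twist":[0,0,0]}'; python3 s.py;  python3 -m creep '{"slide":[[-0.006,0,0],[-0.006,0,0],[-0.005,0,0],[-0.005,0,0],[-0.005,0,0],[-0.005,0,0],[-0.005,0,0],[-0.005,0,0]],"twist":[0,0,0,0,0,0,0,0]}' >/dev/null; python3 s.py;
```

```text
clock: 4.58
position: [0.4535, -0.1025, 0.0131]
ee_rot: [-0.013, 1.0, 0.0, -0.0]
ft_force: [-1.0, 0.3, 1.0]
grip_width: 0.002
grasp_force: 0.0
t4.58 s=0.4507 l=-0.1139 z=0.0131 yaw 1.52 Fs -1.00 Fl 0.30 Fz 0.96
t5.58 s=0.4931 l=-0.1139 z=0.0132 yaw 1.52 Fs 1.24 Fl 0.15 Fz -0.10
```

```bash
python3 -m creep '{"slide":[[-0.005,0,0],[-0.005,0,0],[-0.005,0,0],[-0.004,0,0]],"twist":[0,0,0,0]}' >/dev/null; python3 s.py; python3 -m creep '{"slide":[[-0.003,0,0],[-0.003,0,0],[-0.002,0,0]],"twist":[0,0,0]}' >/dev/null; python3 s.py;python3 - <<'E'
from meas import *
im,d=manip.camera('wrist');cv2.imwrite('pics/w3.png',im);pickle.dump(manip.camera_params('wrist'),open('w3.pkl','wb'))
im,d=manip.camera('top');cv2.imwrite('pics/t3.png',cv2.resize(im[140:260,190:370],None,fx=4,fy=4,interpolation=2))
cv2.imwrite('pics/t3raw.png',im)
E
```

```text
t6.08 s=0.5121 l=-0.1139 z=0.0132 yaw 1.52 Fs -0.17 Fl -1.35 Fz -0.14
t6.45 s=0.5199 l=-0.1139 z=0.0132 yaw 1.52 Fs -0.04 Fl 0.14 Fz 0.08
```

View pics/t3.png

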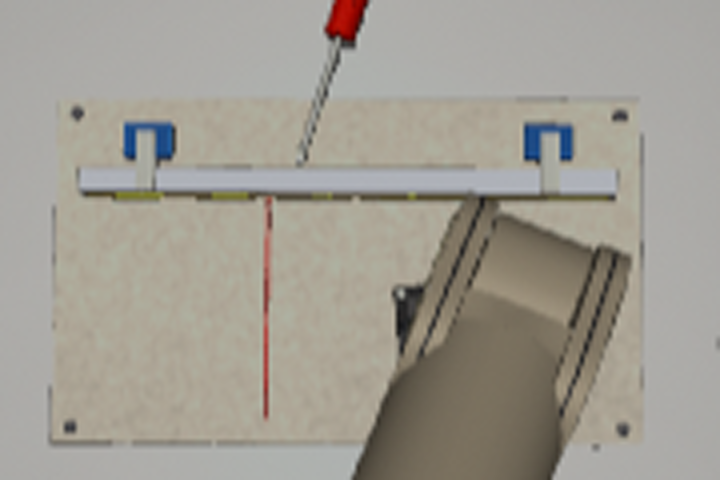

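The arm hides the plate in the top view, so I'll check the wrist and side views.

```bash
python3 - <<'E'
from meas import *
im,d=manip.camera('side');cv2.imwrite('pics/s3raw.png',im)
a=cv2.resize(im[170:290,180:370],(600,379),interpolation=2);b=cv2.imread('pics/w3.png')
b=cv2.resize(b,(267,200))
c=np.zeros((590,600,3),np.uint8);c[:379]=a;c[385:585,:267]=b;cv2.imwrite('pics/c3.png',c)
E
```

```text
(no output)
```

View pics/c3.png

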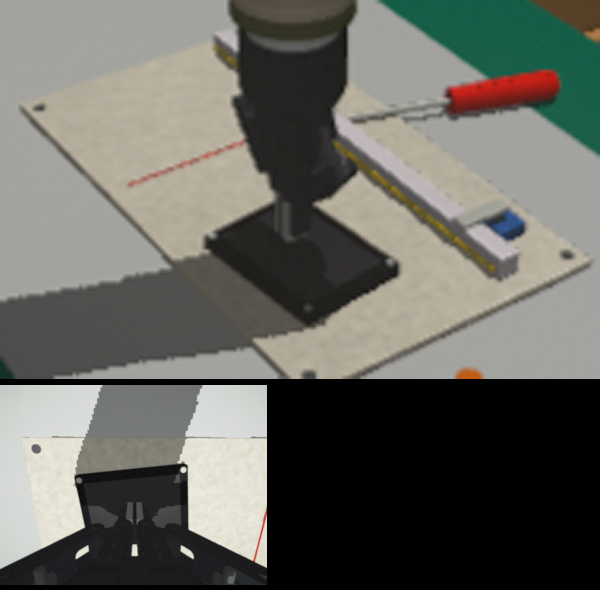

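```bash
python3 - <<'E'
from meas import *
P=manip.camera_params('side');o=manip.get_obs();p=o['position']
for z in (p[2],.02,.03,.05): 
    q=proj(P,[p[0],p[1],z])[0];print(z,q,(q-[180,170])*600/190)
print(p,o['grip_width'])
im=cv2.imread('pics/w3.png');P=pickle.load(open('w3.pkl','rb'));g=cv2.cvtColor(im,6)
print([ (proj(P,[p[0],p[1],p[2]])[0])])
# rear edge of plate in wrist view
k=[(u,np.nonzero(g[165:240,u]<50)[0][0]+165) for u in range(185,370,30)];print(ray(P,k,.02)[:,:2].round(4))
cv2.imwrite('pics/w3c.png',cv2.resize(im[150:420,150:410],(578,600)))
E
```

```text
0.013154442284575636 [271.8098214  251.98987341] [289.92575179 258.91538971]
0.02 [271.80711528 249.69693796] [289.91720616 251.67454092]
0.03 [271.80312947 246.31969714] [289.90461939 241.00956993]
0.05 [271.79503921 239.4646872 ] [289.87907119 219.36217009]
[ 0.52251275 -0.10067731  0.01315444] -0.000877487586905369
[array([283.64768142, 245.96224925])]
[[ 0.4891 -0.1508]
 [ 0.4871 -0.1359]
 [ 0.4852 -0.121 ]
 [ 0.4833 -0.1061]
 [ 0.4814 -0.0914]
 [ 0.4794 -0.0767]
 [ 0.4771 -0.0622]]
```

View pics/w3c.png

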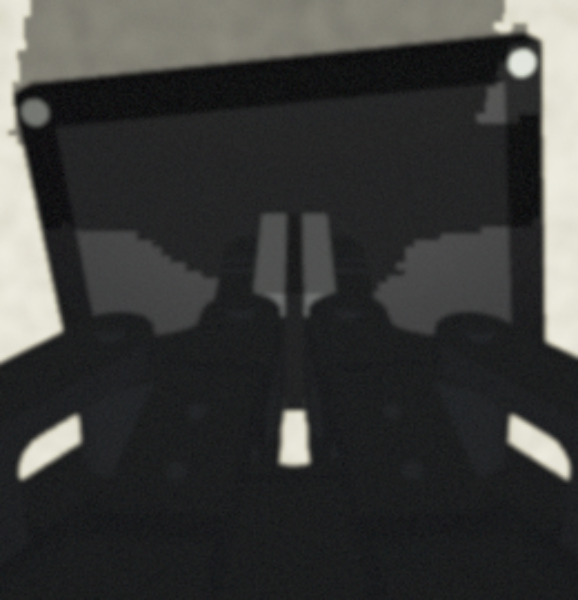

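```bash
python3 - <<'E'
from meas import *
P=manip.camera_params('wrist');im,d=manip.camera('wrist');K,R,t=[np.array(P[k]) for k in('intrinsics','R','t')]
def pt(d,P,u,v):
    K,R,t=[np.array(P[k]) for k in('intrinsics','R','t')]
    return (R.T@(np.linalg.inv(K)@[u,v,1]*d[v,u]-t)).round(4)
for n,u,v in [('tip',273,246),('tip',273,249),('tip',273,256),('tip',291,249),('plate',270,210),('plate',270,235),('board',100,200),('board',420,250)]: print(n,u,v,d[v,u],pt(d,P,u,v))
P=manip.camera_params('side');im,d=manip.camera('side')
for v in range(236,258,2): print(v,d[v,272],pt(d,P,272,v))
st()
E
```

```text
tip 273 246 0.14856054 [ 0.5108 -0.106   0.0412]
tip 273 249 0.1438408 [ 0.5103 -0.1059  0.046 ]
tip 273 256 0.13876942 [ 0.5111 -0.1058  0.0515]
tip 291 249 0.1436891 [ 0.51   -0.098   0.0461]
plate 270 210 0.16656874 [ 0.5001 -0.1084  0.0195]
plate 270 235 0.16938226 [ 0.5133 -0.1081  0.0203]
board 100 200 0.17726435 [ 0.5004 -0.2009  0.0079]
board 420 250 0.1853283 [ 0.5247 -0.0234  0.0075]
236 1.107014 [ 0.5153 -0.1128  0.0704]
238 1.1137992 [ 0.5169 -0.1103  0.0625]
240 1.1139728 [ 0.5156 -0.1124  0.0587]
242 1.1162518 [ 0.5152 -0.113   0.0535]
244 1.1160983 [ 0.5137 -0.1152  0.0498]
246 1.1559883 [ 0.5294 -0.0908  0.0216]
248 1.1514494 [ 0.5261 -0.096   0.0205]
250 1.1432317 [ 0.5211 -0.1037  0.0217]
252 1.13886 [ 0.5178 -0.1088  0.0205]
254 1.1313103 [ 0.5132 -0.116   0.0214]
256 1.1231618 [ 0.5084 -0.1235  0.0227]
t6.70 s=0.5197 l=-0.1138 z=0.0131 yaw 1.52 Fs -0.20 Fl 0.17 Fz 0.90
```

The depth readings show the real fingertips about 26 mm above the reported TCP. They passed over the plate without touching it, so the plate has not moved. I'll back off and feel for the board.

```bash
python3 -m creep '{"slide":[[0.038,0,0],[0.039,0,0],[0,0,0.008],[0,0,0.007],[0,0,0]],"twist":[0,0,0,0,0]}' >/dev/null; python3 s.py; python3 -m creep '{"slide":[[0,0,0.003],[0,0,0.002],[0,0,0]],"twist":[0,0,0]}' >/dev/null; python3 s.py
python3 - <<'E'
from meas import *
P=manip.camera_params('wrist');im,d=manip.camera('wrist')
K,R,t=[np.array(P[k]) for k in('intrinsics','R','t')]
for u in (272,292):
  for v in range(238,252,2): print(u,v,(R.T@(np.linalg.inv(K)@[u,v,1]*d[v,u]-t)).round(4))
E
```

```text
t7.33 s=0.4431 l=-0.1140 z=-0.0023 yaw 1.54 Fs 0.01 Fl -0.99 Fz 0.14
t7.70 s=0.4427 l=-0.1140 z=-0.0070 yaw 1.52 Fs 0.36 Fl 0.76 Fz -0.05
272 238 [ 0.4378 -0.1091  0.0007]
272 240 [ 0.4385 -0.1091  0.0016]
272 242 [ 0.44   -0.1091  0.0007]
272 244 [ 0.4417 -0.1091 -0.0007]
272 246 [ 0.4333 -0.1086  0.0223]
272 248 [ 0.4335 -0.1085  0.0242]
272 250 [ 0.4339 -0.1085  0.0254]
292 238 [ 0.4372 -0.0988  0.0014]
292 240 [ 0.439  -0.0987 -0.0005]
292 242 [ 0.4397 -0.0987  0.0007]
292 244 [ 0.4409 -0.0986  0.0005]
292 246 [ 0.4339 -0.0995  0.0203]
292 248 [ 0.4331 -0.0996  0.0245]
292 250 [ 0.4336 -0.0996  0.0257]
```

```bash
python3 -m creep '{"slide":[[0,0,0.005],[0,0,0.004],[0,0,0]],"twist":[0,0,0]}' >/dev/null; python3 s.py; python3 -m creep '{"slide":[[-0.006,0,0],[-0.006,0,0],[-0.006,0,0],[-0.004,0,0],[-0.004,0,0],[-0.004,0,0],[-0.004,0,0],[-0.004,0,0]],"twist":[0,0,0,0,0,0,0,0]}' >/dev/null; python3 s.py; python3 -m creep '{"slide":[[-0.004,0,0],[-0.004,0,0]],"twist":[0,0]}' >/dev/null; python3 s.py
```

```text
t8.12 s=0.4428 l=-0.1139 z=-0.0160 yaw 1.52 Fs -1.13 Fl 1.54 Fz 2.29
t9.12 s=0.4775 l=-0.1143 z=-0.0161 yaw 1.45 Fs -17.46 Fl 0.39 Fz 24.37
t9.38 s=0.4856 l=-0.1144 z=-0.0161 yaw 1.45 Fs -17.28 Fl 0.80 Fz 24.52
```

```bash
python3 -m creep '{"slide":[[0,0,-0.002]],"twist":[0]}' >/dev/null; python3 s.py; python3 -m creep '{"slide":[[0,0,-0.001],[0,0,0]],"twist":[0,0]}' >/dev/null; python3 s.py
python3 - <<'E'
from meas import *
im,d=manip.camera('wrist');P=manip.camera_params('wrist')
K,R,t=[np.array(P[k]) for k in('intrinsics','R','t')]
for v in range(236,254,2): print(v,(R.T@(np.linalg.inv(K)@[272,v,1]*d[v,272]-t)).round(4))
cv2.imwrite('pics/w4.png',im)
E
```

```text
t9.50 s=0.4879 l=-0.1141 z=-0.0143 yaw 1.50 Fs -2.67 Fl -0.67 Fz -0.06
t9.75 s=0.4886 l=-0.1138 z=-0.0130 yaw 1.53 Fs -1.82 Fl 0.25 Fz -0.75
236 [ 0.4778 -0.1075  0.0071]
238 [ 0.4787 -0.1075  0.0075]
240 [ 0.4793 -0.1074  0.0086]
242 [ 0.4808 -0.1074  0.0073]
244 [ 0.4819 -0.1074  0.0072]
246 [ 0.4798 -0.1072  0.0148]
248 [ 0.4792 -0.1071  0.0185]
250 [ 0.4793 -0.1071  0.0205]
252 [ 0.4797 -0.107   0.0219]
```

View pics/w4.png

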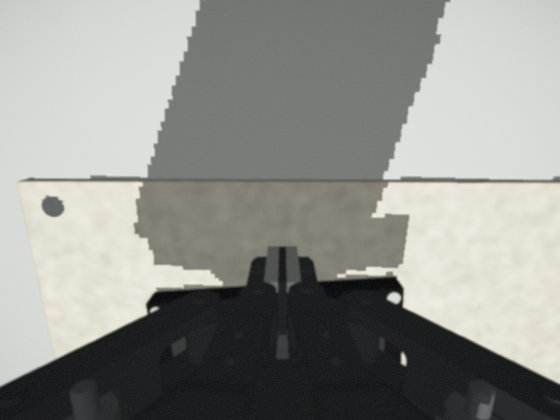

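The fingers now bear on the plate's rear edge, which is at rows 280–293, and they are clear of the board. I'll keep pushing.

```bash
python3 -m creep '{"slide":[[-0.004,0,0],[-0.004,0,0],[-0.004,0,0],[-0.004,0,0],[-0.004,0,0],[-0.004,0,0]],"twist":[0,0,0,0,0,0]}' >/dev/null; python3 s.py; python3 -m creep '{"slide":[[-0.003,0,0],[-0.003,0,0],[-0.003,0,0],[-0.002,0,0]],"twist":[0,0,0,0]}' >/dev/null; python3 s.py; python3 -m creep '{"slide":[[-0.001,0,0],[-0.001,0,0]],"twist":[0,0]}' >/dev/null; python3 s.py
```

```text
t10.55 s=0.5130 l=-0.1139 z=-0.0129 yaw 1.52 Fs -2.34 Fl 0.27 Fz -1.88
t11.05 s=0.5240 l=-0.1138 z=-0.0128 yaw 1.52 Fs -1.85 Fl -0.53 Fz -0.17
t11.30 s=0.5258 l=-0.1139 z=-0.0128 yaw 1.52 Fs -2.09 Fl 0.91 Fz -0.53
```

```bash
python3 -m creep '{"slide":[[-0.001,0,0],[-0.001,0,0],[-0.001,0,0]],"twist":[0,0,0]}' >/dev/null; python3 s.py; python3 -m creep '{"slide":[[-0.001,0,0],[-0.001,0,0]],"twist":[0,0]}' >/dev/null; python3 s.py; python3 -m creep '{"slide":[[-0.0005,0,0]],"twist":[0]}' >/dev/null; python3 s.py
```

```text
t11.68 s=0.5289 l=-0.1139 z=-0.0128 yaw 1.52 Fs -1.99 Fl 0.15 Fz -0.25
t11.93 s=0.5308 l=-0.1138 z=-0.0128 yaw 1.52 Fs -3.12 Fl -0.28 Fz 0.30
t12.05 s=0.5313 l=-0.1138 z=-0.0128 yaw 1.52 Fs -1.78 Fl 0.76 Fz 0.53
```

```bash
for i in 1 2 3; do python3 -m creep '{"slide":[[-0.0005,0,0]],"twist":[0]}' >/dev/null; python3 s.py; done
```

```text
t12.18 s=0.5318 l=-0.1139 z=-0.0128 yaw 1.52 Fs -3.35 Fl 0.75 Fz 0.83
t12.30 s=0.5323 l=-0.1138 z=-0.0128 yaw 1.52 Fs -2.62 Fl 0.34 Fz 0.54
t12.43 s=0.5327 l=-0.1139 z=-0.0128 yaw 1.52 Fs -2.88 Fl -0.95 Fz 1.41
```

```bash
for i in 1 2 3; do python3 -m creep '{"slide":[[-0.0005,0,0]],"twist":[0]}' >/dev/null; python3 s.py; done
```

```text
t12.55 s=0.5332 l=-0.1139 z=-0.0128 yaw 1.52 Fs -3.63 Fl -0.22 Fz 1.20
t12.68 s=0.5338 l=-0.1139 z=-0.0128 yaw 1.52 Fs -3.72 Fl -0.31 Fz 0.16
t12.80 s=0.5342 l=-0.1139 z=-0.0129 yaw 1.52 Fs -4.84 Fl -0.19 Fz -0.03
```

```bash
for i in 1 2; do python3 -m creep '{"slide":[[-0.0005,0,0]],"twist":[0]}' >/dev/null; python3 s.py; done
```

```text
t12.93 s=0.5342 l=-0.1139 z=-0.0129 yaw 1.51 Fs -7.15 Fl -0.22 Fz 2.63
t13.05 s=0.5342 l=-0.1139 z=-0.0130 yaw 1.51 Fs -9.40 Fl -0.27 Fz 4.25
```

```bash
for i in 1; do python3 -m creep '{"slide":[[-0.0005,0,0]],"twist":[0]}' >/dev/null; python3 s.py; done
```

```text
t13.18 s=0.5342 l=-0.1139 z=-0.0132 yaw 1.50 Fs -10.29 Fl 0.34 Fz 5.56
```

```bash
python3 -m creep '{"slide":[[-0.00025,0,0]],"twist":[0]}' >/dev/null; python3 s.py;python3 -m creep '{"slide":[[0,0,0],[0,0,0]],"twist":[0,0]}' >/dev/null; python3 s.py
```

```text
t13.30 s=0.5342 l=-0.1139 z=-0.0133 yaw 1.50 Fs -10.14 Fl -0.11 Fz 5.30
t13.55 s=0.5342 l=-0.1139 z=-0.0133 yaw 1.49 Fs -9.33 Fl 0.96 Fz 5.82
```

```bash
python3 -m creep '{"slide":[[-0.0004,0,0]],"twist":[0]}' >/dev/null; python3 s.py;python3 -m creep '{"slide":[[0,0,0],[0,0,0],[0,0,0]],"twist":[0,0,0]}' >/dev/null; python3 s.py; python3 -m creep '{"slide":[[0.002,0,0],[0.002,0,0],[0.015,0,0],[0.02,0,0],[0.02,0,-0.02],[0,0,0]],"twist":[0,0,0,0,0,0]}' >/dev/null; python3 s.py
python3 - <<'E'
from meas import *
im,d=manip.camera('wrist');P=manip.camera_params('wrist');cv2.imwrite('pics/w5.png',im);pickle.dump(P,open('w5.pkl','wb'))
E
```

```text
t13.68 s=0.5342 l=-0.1140 z=-0.0133 yaw 1.49 Fs -12.87 Fl -0.42 Fz 6.43
t14.05 s=0.5342 l=-0.1139 z=-0.0134 yaw 1.49 Fs -10.77 Fl 0.76 Fz 5.39
t14.80 s=0.4782 l=-0.1138 z=0.0083 yaw 1.50 Fs 0.33 Fl 0.19 Fz 0.46
```

```bash
python3 -m creep '{"slide":[[0,0,-0.04],[0,-0.04,-0.04],[-0.05,-0.036,-0.04],[-0.057,-0.02,-0.02],[0,0,0],[0,0,0]],"twist":[0,0,0,0,0,0]}' >/dev/null; python3 s.py
python3 - <<'E'
from meas import *
im,d=manip.camera('wrist');P=manip.camera_params('wrist');cv2.imwrite('pics/w6.png',im);pickle.dump(P,open('w6.pkl','wb'))
E
```

```text
t15.60 s=0.5759 l=-0.2041 z=0.1397 yaw 1.52 Fs -0.41 Fl -0.44 Fz -1.33
```

View pics/w6.png

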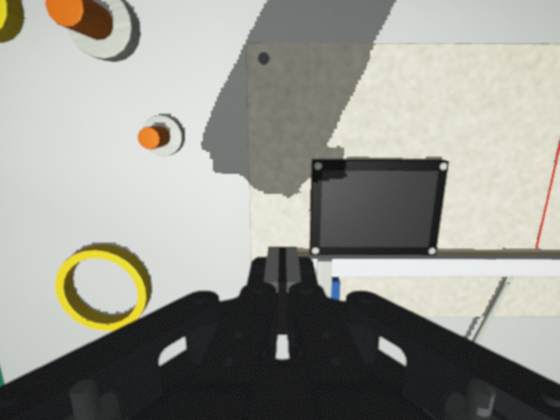

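The plate lies flush on the fence, spanning (312–448, 158–256). The red line is on the right, from (540,248) up to (560,140). The small decoy is at (160,135) and the real weight is at the top left.

```bash
cat >> meas.py <<'E'
def sl(q):
    a=np.radians(1.45);c,s=np.cos(a),np.sin(a);return np.c_[c*q[:,0]+s*q[:,1],c*q[:,1]-s*q[:,0]]
def vedge(im,P,rows,u0,u1,z,rising,th=90):
    g=cv2.cvtColor(cv2.GaussianBlur(im,(3,3),0),6).astype(float);o=[]
    for v in rows:
        x=g[v,u0:u1];k=np.nonzero((x[:-1]<th)&(x[1:]>=th) if rising else (x[:-1]>=th)&(x[1:]<th))[0]
        if len(k): i=k[-1] if rising else k[0];o.append((u0+i+(th-x[i])/(x[i+1]-x[i]),v))
    return sl(ray(P,o,z))
def line(im,P,rows,u0):
    hsv=cv2.cvtColor(im,cv2.COLOR_BGR2HSV).astype(int);H,S,V=hsv[...,0],hsv[...,1],hsv[...,2]
    m=((H<8)|(H>172))&(S>90)&(V>90);o=[]
    for v in rows:
        k=np.nonzero(m[v,u0:])[0]
        if len(k): w=S[v,u0+k];o.append((u0+(k*w).sum()/w.sum(),v))
    return sl(ray(P,o,.008))
E
python3 - <<'E'
from meas import *
im=cv2.imread('pics/w6.png');P=pickle.load(open('w6.pkl','rb'))
a=vedge(im,P,range(175,245,5),400,470,.02,True);print('lead',a[::4].round(4),a.mean(0),np.polyfit(a[:,0],a[:,1],1))
b=line(im,P,range(150,245,5),500);print('line',b.mean(0),np.polyfit(b[:,0],b[:,1],1))
st()
E
```

```text
lead [[ 0.5563 -0.0602]
 [ 0.5745 -0.0603]
 [ 0.5933 -0.0604]
 [ 0.6127 -0.0604]] [ 0.58650759 -0.06030962] [-0.0022769  -0.05897421]
line [0.5776611  0.04430804] [-0.0031409   0.04612242]
t15.65 s=0.5754 l=-0.2039 z=0.1399 yaw 1.52 Fs -0.31 Fl -0.99 Fz -0.15
```

```bash
python3 -m creep '{"slide":[[-0.01,-0.003,0.04],[0,0,0.05],[0,0,0.04],[0,0,0.015],[0,0,0.006],[0,0,0]],"twist":[0,0,0,0,0,0]}' >/dev/null; python3 s.py
```

```text
t16.40 s=0.5867 l=-0.2072 z=-0.0090 yaw 1.52 Fs 0.23 Fl -0.41 Fz -0.34
```

```bash
python3 -m creep '{"slide":[[0,0,0.004],[0,0.005,0],[0,0.003,0],[0,0.003,0],[0,0.003,0],[0,0.003,0]],"twist":[0,0,0,0,0,0]}' >/dev/null; python3 s.py; python3 -m creep '{"slide":[[-0.0002,0.004,0],[-0.0002,0.004,0],[-0.0002,0.004,0],[-0.0002,0.004,0]],"twist":[0,0,0,0]}' >/dev/null; python3 s.py
python3 - <<'E'
from meas import *
im,d=manip.camera('wrist');P=manip.camera_params('wrist');cv2.imwrite('pics/w7.png',im);pickle.dump(P,open('w7.pkl','wb'))
E
```

```text
t17.15 s=0.5861 l=-0.1901 z=-0.0141 yaw 1.52 Fs -0.57 Fl -3.26 Fz -0.70
t17.65 s=0.5866 l=-0.1741 z=-0.0142 yaw 1.50 Fs -2.30 Fl -3.38 Fz 1.24
```

View pics/w7.png

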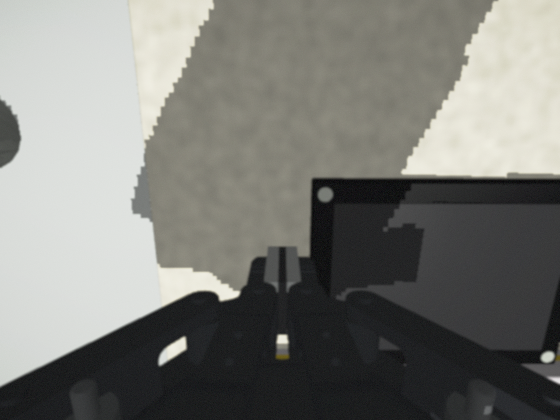

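The plate is in contact with the fingers and still square to the fence. The rear edge is at row 178 and the trailing edge at column 312. From here I'll work from numbers only.

```bash
cat >> meas.py <<'E'
def hedge(im,P,cols,v0,v1,z,th=70):
    g=cv2.cvtColor(cv2.GaussianBlur(im,(3,3),0),6).astype(float);o=[]
    for u in cols:
        x=g[v0:v1,u];k=np.nonzero((x[:-1]>=th)&(x[1:]<th))[0]
        if len(k): i=k[0];o.append((u,v0+i+(th-x[i])/(x[i+1]-x[i])))
    return sl(ray(P,o,z))
E
python3 - <<'E'
from meas import *
im=cv2.imread('pics/w7.png');P=pickle.load(open('w7.pkl','rb'))
a=hedge(im,P,range(325,555,10),160,210,.02);f=np.polyfit(a[:,1],a[:,0],1);print('rear s',a[:,0].mean().round(4),'slope',f[0].round(4),'resid',np.std(a[:,0]-np.polyval(f,a[:,1])))
b=vedge(im,P,range(190,245,5),295,330,.02,False,60);print('trail l',b.mean(0).round(4),b[:,1].std())
im=cv2.imread('pics/w6.png');P=pickle.load(open('w6.pkl','rb'))
a=hedge(im,P,range(345,435,10),150,175,.02);f=np.polyfit(a[:,1],a[:,0],1);print('w6 rear s',a[:,0].mean().round(4),'slope',f[0].round(4))
b=vedge(im,P,range(190,245,5),300,330,.02,False,60);print('w6 trail l',b.mean(0).round(4))
st()
E
```

```text
rear s 0.5425 slope -0.0005 resid 5.4481935880172596e-05
trail l [ 0.5585 -0.1622] 3.4798571787202575e-05
w6 rear s 0.5427 slope 0.0017
w6 trail l [ 0.5939 -0.1778]
t17.70 s=0.5868 l=-0.1733 z=-0.0142 yaw 1.54 Fs -2.40 Fl -3.48 Fz 1.88
```

```bash
python3 -m creep '{"slide":[[0,0.005,0],[0,0.005,0],[0,0.005,0],[0,0.005,0],[0,0.005,0],[0,0.005,0],[0,0.005,0],[0,0.005,0]],"twist":[0,0,0,0,0,0,0,0]}' >/dev/null; python3 s.py; python3 -m creep '{"slide":[[0,0.005,0],[0,0.005,0],[0,0.005,0],[0,0.005,0],[0,0.005,0],[0,0.004,0],[0,0.003,0],[0,0.002,0]],"twist":[0,0,0,0,0,0,0,0]}' >/dev/null; python3 s.py
python3 - <<'E'
from meas import *
im,d=manip.camera('wrist');P=manip.camera_params('wrist');cv2.imwrite('pics/w8.png',im);pickle.dump(P,open('w8.pkl','wb'))
a=hedge(im,P,range(325,555,10),160,210,.02);f=np.polyfit(a[:,1],a[:,0],1);print('rear s',a[:,0].mean().round(4),'slope',f[0].round(4))
b=vedge(im,P,range(190,245,5),295,330,.02,False,60);print('trail l',b.mean(0).round(4),b[:,1].std())
E
```

```text
t18.70 s=0.5868 l=-0.1336 z=-0.0142 yaw 1.53 Fs -0.93 Fl -2.33 Fz 0.84
t19.70 s=0.5868 l=-0.0999 z=-0.0141 yaw 1.52 Fs 0.51 Fl -2.87 Fz 1.17
rear s 0.5423 slope -0.0007
trail l [ 0.5584 -0.0884] 3.599680278247977e-05
```

```bash
python3 -m creep '{"slide":[[0,0.003,0],[0,0.003,0],[0,0.002,0],[0,0.001,0],[0,-0.004,0]],"twist":[0,0,0,0,0]}' >/dev/null; python3 s.py; python3 -m creep '{"slide":[[0,0,-0.06],[-0.015,0.055,-0.05],[-0.02,0.06,0],[0,0.06,0],[0,0,0],[0,0,0]],"twist":[0,0,0,0,0,0]}' >/dev/null; python3 s.py
cat > look.py <<'E'
from meas import *
import sys
n=sys.argv[1]
P=manip.camera_params('wrist');im,d=manip.camera('wrist');cv2.imwrite(f'pics/{n}.png',im);pickle.dump(P,open(n+'.pkl','wb'))
a=np.radians(1.45);c,s=np.cos(a),np.sin(a)
W=lambda S,L,z:[c*S-s*L,s*S+c*L,z]
for L in (.02,.03,.04,.044,.05):print(L,proj(P,W(.58,L,.008))[0].round(1))
v=int(proj(P,W(.58,.04,.008))[0][1]);u=int(proj(P,W(.58,.04,.008))[0][0])
for k in (v-10,v):print(k,u-40,im[k,u-40:u+24].tolist())
st()
E
python3 look.py w9
```

```text
t20.38 s=0.5868 l=-0.0940 z=-0.0143 yaw 1.58 Fs -0.14 Fl -0.37 Fz 0.62
t21.12 s=0.6185 l=0.0693 z=0.0869 yaw 1.54 Fs -0.28 Fl -0.48 Fz 0.24
0.02 [217.6 157.9]
0.03 [231. 158.]
0.04 [244.3 158. ]
0.044 [249.7 158. ]
0.05 [257.7 158.1]
148 204 [[40, 37, 35], [38, 37, 35], [37, 36, 35], [42, 40, 41], [41, 40, 38], [39, 39, 37], [39, 39, 39], [41, 38, 39], [38, 39, 38], [38, 35, 33], [34, 33, 33], [39, 36, 36], [39, 39, 39], [38, 35, 36], [38, 38, 38], [35, 33, 32], [39, 38, 36], [39, 38, 38], [39, 39, 37], [38, 37, 39], [34, 36, 35], [39, 38, 39], [35, 36, 39], [38, 39, 38], [36, 36, 34], [38, 40, 38], [30, 29, 29], [24, 30, 26], [18, 19, 21], [25, 21, 21], [19, 20, 17], [14, 13, 10], [18, 17, 20], [20, 15, 14], [20, 22, 21], [21, 21, 17], [23, 18, 22], [18, 14, 18], [22, 20, 23], [24, 27, 22], [41, 44, 46], [75, 81, 83], [99, 108, 110], [103, 113, 122], [84, 92, 128], [52, 56, 130], [58, 62, 130], [91, 100, 129], [113, 122, 130], [117, 128, 131], [118, 128, 129], [119, 130, 132], [117, 129, 132], [119, 129, 132], [119, 130, 133], [121, 133, 134], [122, 132, 134], [121, 132, 133], [121,
[... 426 characters left out ...]
, [38, 38, 36], [37, 37, 35], [38, 35, 37], [35, 37, 36], [33, 31, 30], [22, 22, 22], [25, 25, 23], [23, 23, 25], [21, 23, 17], [22, 22, 19], [18, 18, 17], [18, 14, 15], [18, 16, 19], [27, 25, 25], [23, 25, 22], [26, 23, 22], [18, 21, 18], [31, 38, 38], [67, 72, 73], [97, 105, 107], [106, 114, 125], [89, 98, 130], [59, 64, 132], [55, 61, 130], [88, 96, 129], [110, 121, 127], [116, 127, 128], [117, 127, 129], [117, 128, 129], [118, 128, 129], [118, 129, 129], [116, 127, 128], [117, 127, 129], [120, 131, 132], [120, 131, 133], [121, 132, 134], [119, 130, 131], [121, 132, 133], [120, 131, 133], [118, 128, 131], [116, 126, 127]]
t21.18 s=0.6185 l=0.0682 z=0.0870 yaw 1.44 Fs 0.05 Fl 0.71 Fz -0.47
```

```bash
python3 - <<'E'
from meas import *
im=cv2.imread('pics/w9.png');P=pickle.load(open('w9.pkl','rb'))
R=range(110,200,4)
a=vedge(im,P,R,225,249,.008,True,65);b=line(im,P,R,238)
print('lead',a.mean(0),a[:,1].std(),np.polyfit(a[:,0],a[:,1],1),'line',b.mean(0),np.polyfit(b[:,0],b[:,1],1))
E
python3 -m creep '{"slide":[[0.01,-0.034,0],[0.01,-0.034,0],[0.0117,-0.034,0],[0,-0.034,0],[0,-0.03,0],[0,0,0]],"twist":[0,0,0,0,0,0]}' >/dev/null; python3 s.py
```

```text
lead [0.57744542 0.04029971] 5.9726695400528174e-05 [0.00086221 0.03980184] line [0.57743322 0.0439149 ] [0.00176035 0.04289841]
t21.93 s=0.5862 l=-0.1014 z=0.0874 yaw 1.11 Fs -0.47 Fl 0.46 Fz 0.14
```

```bash
python3 -m creep '{"slide":[[0,0,0.035],[0,0,0.035],[0,0.001,0.02],[0,0,0.011],[0,0,0]],"twist":[-0.4,0,0,0,0]}' >/dev/null; python3 s.py
cat > trail.py <<'E'
from meas import *
P=manip.camera_params('wrist');im,d=manip.camera('wrist')
a=hedge(im,P,range(325,555,10),150,215,.02);f=np.polyfit(a[:,1],a[:,0],1)
b=vedge(im,P,range(195,240,3),295,350,.02,False,60)
print('rear s',a[:,0].mean().round(5),'slope',f[0].round(4),'trail l',b.mean(0).round(5),b[:,1].std().round(5),len(b));st()
E
python3 trail.py
```

```text
t22.55 s=0.5872 l=-0.0955 z=-0.0139 yaw 1.91 Fs 0.45 Fl -0.62 Fz 1.12
rear s 0.54232 slope -0.0015 trail l [ 0.55916 -0.08001] 3e-05 15
t22.60 s=0.5876 l=-0.0956 z=-0.0133 yaw 1.91 Fs -1.39 Fl -0.17 Fz -0.37
```

```bash
python3 -m creep '{"slide":[[0,0.002,0],[0,0.002,0],[0,0.001,0],[0,0.0005,0],[0,0,0]],"twist":[0.4,0,0,0,0]}' >/dev/null; python3 trail.py
```

```text
rear s 0.54233 slope -0.0003 trail l [ 0.55977 -0.07956] 4e-05 15
t23.27 s=0.5875 l=-0.0905 z=-0.0136 yaw 1.49 Fs 0.89 Fl -3.27 Fz 3.25
```

```bash
python3 -m creep '{"slide":[[0,0.0007,0],[0,0.0007,0],[0,0.0006,0],[0,0,0]],"twist":[0,0,0,0]}' >/dev/null; python3 trail.py
```

```text
rear s 0.54212 slope 0.0016 trail l [ 0.55947 -0.07766] 4e-05 15
t23.82 s=0.5873 l=-0.0885 z=-0.0136 yaw 1.49 Fs 0.22 Fl -4.48 Fz 5.26
```

```bash
python3 -m creep '{"slide":[[0,0,-0.001],[0,0.0004,0],[0,0.0004,0],[0,0,0]],"twist":[0,0,0,0]}' >/dev/null; python3 trail.py;  python3 -m creep '{"slide":[[0,-0.004,0],[0,-0.002,-0.05],[-0.01,0.03,-0.05],[-0.01,0.035,0],[-0.01,0.035,0],[0,0.035,0],[0,0.03,0],[0,0,0]],"twist":[0,0,0,0,0,0,0,0]}' >/dev/null; python3 look.py w10 | grep -v '\[\['
cat > fin.py <<'E'
from meas import *
import sys
n=sys.argv[1];im=cv2.imread(f'pics/{n}.png');P=pickle.load(open(n+'.pkl','rb'))
a_=np.radians(1.45);c,s=np.cos(a_),np.sin(a_)
A=[];B=[]
g=cv2.cvtColor(im,6).astype(float);b=im[...,0].astype(float)
L0=float(sys.argv[2])
for S in np.arange(.555,.625,.005):
    q=proj(P,[c*S-s*.044,s*S+c*.044,.008])[0];v=int(round(q[1]));uc=int(round(q[0]))
    r=im[v,uc-16:uc+14].astype(float);x=r[:,0];red=r[:,2]-r[:,0]
    w=np.clip(red-25,0,None);ul=(w*np.arange(30)).sum()/w.sum()+uc-16
    R=r[:,2];k=np.nonzero((R[:-1]<70)&(R[1:]>=70))[0][-1];ue=uc-16+k+(70-R[k])/(R[k+1]-R[k])
    A.append((ue,v));B.append((ul,v))
A,B=sl(ray(P,A,.008)),sl(ray(P,B,.008))
d=(B-A)[:,1]*1000;print('gap edge->line centre mm',d.round(2),'mean %.2f'%d.mean(),'line l %.4f'%B[:,1].mean())
E
python3 fin.py w10 0; python3 fin.py w9 0
```

```text
rear s 0.54181 slope 0.0018 trail l [ 0.55924 -0.07596] 3e-05 15
t24.38 s=0.5869 l=-0.0869 z=-0.0131 yaw 1.53 Fs -0.89 Fl -2.21 Fz 0.42
0.02 [209.  160.1]
0.03 [222.3 160.2]
0.04 [235.7 160.3]
0.044 [241.1 160.3]
0.05 [249.1 160.4]
t25.43 s=0.6168 l=0.0733 z=0.0869 yaw 1.66 Fs -0.14 Fl -0.98 Fz 0.19
gap edge->line centre mm [0.72 0.51 0.5  0.29  nan 0.52 0.62 0.44 0.44 0.11  nan 0.39 0.66 1.28] mean nan line l nan
gap edge->line centre mm [3.49 3.37 3.61 3.62 3.58 3.43 3.39 3.39 3.57 3.57 3.48 3.47 3.37 3.96] mean 3.52 line l 0.0439fin.py:11: RuntimeWarning: invalid value encountered in scalar divide
  w=np.clip(red-25,0,None);ul=(w*np.arange(30)).sum()/w.sum()+uc-16
```

```bash
cat > fin2.py <<'E'
from meas import *
import sys
a_=np.radians(1.45);c,s=np.cos(a_),np.sin(a_)
def px(P,S,L,z=.008): return proj(P,[c*S-s*L,s*S+c*L,z])[0]
for n in sys.argv[1:]:
    im=cv2.imread(f'pics/{n}.png');P=pickle.load(open(n+'.pkl','rb'));L=[];E=[]
    for S in np.arange(.485,.537,.003):
        q=px(P,S,.044);v,u=int(round(q[1])),int(round(q[0]))
        if v<2: continue
        r=im[v,u-8:u+9].astype(float);red=r[:,2]-r[:,0];w=np.clip(red-30,0,None)
        if w.sum()>40: L.append(((w*np.arange(17)).sum()/w.sum()+u-8,v))
    for S in np.arange(.555,.625,.003):
        q=px(P,S,.044);v,u=int(round(q[1])),int(round(q[0]))
        R=im[v,u-16:u+14,2].astype(float);hi=np.median(R[-8:]);th=(18+hi)/2;k=np.nonzero((R[:-1]<th)&(R[1:]>=th))[0][-1];E.append((u-16+k+(th-R[k])/(R[k+1]-R[k]),v))
    L,E=sl(ray(P,L,.008)),sl(ray(P,E,.008))
    f=np.polyfit(L[:,0],L[:,1],1);e=np.polyfit(E[:,0],E[:,1],1)
    print(n,len(L),'line mean',L.mean(0).round(5),'slope',f[0].round(4),'edge at .589: %.5f slope %.4f'%(np.polyval(e,.589),e[0]),'gap(mm), line square: %.2f'%(1000*(L[:,1].mean()-np.polyval(e,.589))))
E
python3 fin2.py w9 w10
```

```text
w9 18 line mean [0.51055 0.04384] slope 0.0001 edge at .589: 0.04044 slope -0.0035 gap(mm), line square: 3.40
w10 18 line mean [0.51045 0.04385] slope 0.0012 edge at .589: 0.04399 slope -0.0040 gap(mm), line square: -0.14
```

```bash
python3 -m creep '{"slide":[[0.03,-0.022,0],[0.03,-0.022,0],[0.03,-0.022,0],[0.027,-0.023,0],[0,0,0.04],[0,0,0.04],[0,0,0.01],[0,0,0]],"twist":[0.2,0,0,0,0,0,0,0]}' >/dev/null; python3 s.py
```

```text
t26.43 s=0.4998 l=-0.0179 z=-0.0026 yaw 1.25 Fs 0.18 Fl 0.05 Fz 0.08
```

```bash
python3 -m creep '{"slide":[[0,0,0.007],[-0.008,0,0.003],[-0.008,0,0],[-0.008,0,0],[-0.006,0,0],[-0.002,0,0],[0,0,0]],"twist":[-0.2,0,0,0,0,0,0]}' >/dev/null; python3 s.py; for i in 1 2; do python3 -m creep '{"slide":[[-0.0008,0,0]],"twist":[0]}' >/dev/null; python3 s.py; done
```

```text
t27.30 s=0.5318 l=-0.0170 z=-0.0130 yaw 1.51 Fs 0.38 Fl 0.28 Fz -0.88
t27.43 s=0.5324 l=-0.0169 z=-0.0130 yaw 1.51 Fs -0.29 Fl 0.24 Fz 0.81
t27.55 s=0.5333 l=-0.0168 z=-0.0129 yaw 1.52 Fs 0.06 Fl 0.08 Fz 0.09
```

```bash
for i in 1 2 3; do python3 -m creep '{"slide":[[-0.0005,0,0]],"twist":[0]}' >/dev/null; python3 s.py; done
```

```text
t27.68 s=0.5337 l=-0.0168 z=-0.0130 yaw 1.52 Fs -2.03 Fl -0.29 Fz 1.67
t27.80 s=0.5337 l=-0.0169 z=-0.0131 yaw 1.52 Fs -3.42 Fl 0.42 Fz 0.94
t27.93 s=0.5343 l=-0.0170 z=-0.0131 yaw 1.51 Fs -3.89 Fl 0.78 Fz 0.13
```

```bash
for i in 1 2; do python3 -m creep '{"slide":[[-0.0005,0,0]],"twist":[0]}' >/dev/null; python3 s.py; done
```

```text
t28.05 s=0.5343 l=-0.0170 z=-0.0132 yaw 1.52 Fs -7.54 Fl -0.09 Fz 3.51
t28.18 s=0.5343 l=-0.0169 z=-0.0134 yaw 1.51 Fs -8.62 Fl 0.37 Fz 4.16
```

```bash
python3 -m creep '{"slide":[[-0.0005,0,0],[0,0,0],[0,0,0]],"twist":[0,0,0]}' >/dev/null; python3 s.py; python3 -m creep '{"slide":[[0.002,0,0],[0.004,0,0],[0.02,0,-0.01],[0,0,-0.05],[-0.03,0.022,-0.04],[-0.04,0.03,0],[-0.04,0.03,0],[0,0,0]],"twist":[0,0,0,0,0,0,0,0]}' >/dev/null;  python3 look.py w11 | grep -v '\[\['; python3 fin2.py w11
```

```text
t28.55 s=0.5343 l=-0.0170 z=-0.0135 yaw 1.51 Fs -9.79 Fl 0.24 Fz 5.24
0.02 [218.2 152.4]
0.03 [231.7 152.5]
0.04 [245.2 152.6]
0.044 [250.6 152.6]
0.05 [258.6 152.7]
t29.60 s=0.6211 l=0.0662 z=0.0866 yaw 1.64 Fs 0.11 Fl -0.85 Fz 0.20
w11 18 line mean [0.51057 0.04384] slope 0.0008 edge at .589: 0.04402 slope -0.0001 gap(mm), line square: -0.18
```

The plate is flush and its leading edge is within 0.2 mm of the line's centre. Next is the weight.

```bash
python3 -m creep '{"slide":[[0.016,-0.045,-0.01],[0.016,-0.045,-0.01],[0.016,-0.045,-0.01],[0.016,-0.045,-0.01],[0.016,-0.045,-0.01],[0.016,-0.045,-0.01],[0.016,-0.045,0],[0.016,-0.045,0]],"twist":[0,0,0,0,0,0,0,0]}' 60 30 >/dev/null;python3 -m creep '{"slide":[[0,-0.03,0],[0,0,0]],"twist":[0,0]}'|tail -2; python3 - <<'E'
from meas import *
P=manip.camera_params('wrist');im,d=manip.camera('wrist');cv2.imwrite('pics/w12.png',im)
st()
hsv=cv2.cvtColor(im,cv2.COLOR_BGR2HSV).astype(int);H,S,V=hsv[...,0],hsv[...,1],hsv[...,2]
m=((S>140)&(H>3)&(H<16)&(V>70)).astype(np.uint8)
K,R,t=[np.array(P[k]) for k in('intrinsics','R','t')]
for c in cv2.findContours(m,0,1)[0]:
    if cv2.contourArea(c)<60: continue
    M=np.zeros_like(m);cv2.drawContours(M,[c],-1,1,-1);v,u=np.nonzero(M)
    X=(np.linalg.inv(K)@np.c_[u,v,np.ones(len(u))].T*d[v,u]).T;X=(X-t)@R
    z=np.percentile(X[:,2],97);top=X[X[:,2]>z-.004]
    (cx,cy),r=cv2.minEnclosingCircle(top[:,:2].astype(np.float32))
    print(cv2.boundingRect(c),'top z',z.round(4),'centre',np.round([cx,cy],4),'r',round(r,4),top.mean(0).round(4),'sl',sl(np.array([[cx,cy,0]])).round(4))
# fingertip depth
for v in range(225,275,4):
    row=d[v,200:365];k=np.nonzero((row>0)&(row<.17))[0];print(v,(200+k.min(),200+k.max(),row[k].min()) if len(k) else None)
E
```

```text
grip_width: 0.599
grasp_force: 0.0
t30.90 s=0.4914 l=-0.3262 z=0.1471 yaw 1.33 Fs 0.88 Fl 0.62 Fz -0.25
(294, 219, 18, 25) top z 0.0433 centre [ 0.4843 -0.3065] r 0.0555 [ 0.5299 -0.2984  0.0431] sl [[ 0.4763 -0.3187]]
(238, 120, 33, 33) top z 0.063 centre [ 0.4406 -0.3335] r 0.0191 [ 0.4446 -0.3388  0.0625] sl [[ 0.432  -0.3445]]
225 None
229 None
233 None
237 None
241 None
245 None
249 (np.int64(209), np.int64(354), np.float32(0.14322136))
253 (np.int64(207), np.int64(356), np.float32(0.13927022))
257 (np.int64(205), np.int64(358), np.float32(0.13540012))
261 (np.int64(201), np.int64(364), np.float32(0.13170639))
265 (np.int64(200), np.int64(364), np.float32(0.1280294))
269 (np.int64(200), np.int64(364), np.float32(0.12480023))
273 (np.int64(200), np.int64(364), np.float32(0.12168737))
```

```bash
python3 - <<'E'
from meas import *
P=manip.camera_params('wrist');im,d=manip.camera('wrist');K,R,t=[np.array(P[k]) for k in('intrinsics','R','t')]
vv,uu=np.mgrid[60:240,180:330];vv,uu=vv.ravel(),uu.ravel();D=d[vv,uu]
X=(np.linalg.inv(K)@np.c_[uu,vv,np.ones(len(uu))].T*D).T;X=(X-t)@R
for lo,hi in((.059,.066),(.017,.023)):
    k=(X[:,2]>lo)&(X[:,2]<hi)&(X[:,0]<.49);Y=X[k];print(k.sum(),Y.mean(0).round(4),np.median(Y,0).round(4),np.percentile(Y[:,:2],[2,98],0).round(4).tolist(),'sl',sl(np.median(Y,0)[None]).round(4))
hsv=cv2.cvtColor(im,cv2.COLOR_BGR2HSV).astype(int);m=((hsv[...,1]>140)&(hsv[...,0]<16)).astype(np.uint8)[110:165,225:285]
v,u=np.nonzero(m);print('orange ext',u.min()+225,u.max()+225,v.min()+110,v.max()+110);T=ray(P,np.c_[[(u.min()+u.max())/2+225],[v.min()+110]],.062);print(T)
st()
E
```

```text
895 [ 0.4447 -0.3394  0.0616] [ 0.4446 -0.3394  0.0616] [[0.4335, -0.3507], [0.4563, -0.3281]] sl [[ 0.4359 -0.3505]]
1762 [ 0.443  -0.3379  0.0196] [ 0.4409 -0.3355  0.0196] [[0.4212, -0.3632], [0.4683, -0.316]] sl [[ 0.4323 -0.3465]]
orange ext 236 268 118 150
[[ 0.4327585  -0.33858728  0.062     ]]
t30.95 s=0.4921 l=-0.3249 z=0.1470 yaw 1.45 Fs 0.32 Fl -0.53 Fz 0.14
```

```bash
python3 -m creep '{"slide":[[0.028,-0.013,0],[0.028,-0.0126,0],[0,0,0.03],[0,0,0]],"twist":[0,0,0,0]}'>/dev/null; python3 s.py;  python3 -m creep '{"slide":[[0,0,0.04],[0,0,0.035],[0,0,0.02],[0,0,0]],"twist":[0,0,0,0]}'>/dev/null; python3 s.py
```

```text
t31.45 s=0.4362 l=-0.3485 z=0.1157 yaw 1.59 Fs 0.16 Fl 0.59 Fz -0.20
t31.95 s=0.4368 l=-0.3500 z=0.0218 yaw 1.56 Fs 0.83 Fl 0.36 Fz -0.25
```

```bash
python3 -m creep '{"slide":[[0,0,0.012],[0,0,0.01],[0,0,0]],"twist":[0,0,0]}'>/dev/null; python3 s.py;  python3 -m creep '{"slide":[[0,0,0],[0,0,0],[0,0,0],[0,0,0]],"twist":[0,0,0,0]}' 0 50; python3 s.py
```

```text
t32.33 s=0.4365 l=-0.3504 z=-0.0004 yaw 1.52 Fs -0.02 Fl -0.54 Fz 0.63
clock: 32.83
position: [0.4458, -0.3395, 0.0005]
ee_rot: [-0.013, 1.0, 0.0, 0.0]
ft_force: [-0.8, 2.2, 5.9]
grip_width: 0.288
grasp_force: 49.0
t32.83 s=0.4371 l=-0.3506 z=0.0005 yaw 1.52 Fs -0.78 Fl 2.22 Fz 5.89
```

```bash
python3 -m creep '{"slide":[[0,0,-0.01],[0,0,-0.04],[0,0,-0.05],[0,0,0],[0,0,0]],"twist":[0,0,0,0,0]}'|tail -3; python3 s.py
```

```text
ft_force: [0.0, -0.3, -6.0]
grip_width: 0.294
grasp_force: 50.5
t33.45 s=0.4365 l=-0.3499 z=0.0992 yaw 1.54 Fs 0.01 Fl -0.32 Fz -5.95
```

```bash
python3 -m creep '{"slide":[[-0.01,0.02,0],[-0.02,0.042,0],[-0.02,0.042,0],[-0.02,0.042,0],[-0.02,0.042,0],[-0.02,0.042,0],[-0.02,0.042,0],[-0.013,0.034,0]],"twist":[0,0,0,0,0,0,0,0]}'>/dev/null;python3 -m creep '{"slide":[[-0.01,0.028,0],[0,0,0]],"twist":[0,0]}'>/dev/null; python3 s.py
```

```text
t34.70 s=0.5888 l=-0.0130 z=0.0978 yaw 1.79 Fs -0.26 Fl -0.18 Fz -5.00
```

```bash
python3 -m creep '{"slide":[[-0.0007,-0.003,0.03],[0,0,0.03],[0,0,0.01],[0,0,0.004],[0,0,0]],"twist":[0.3,0,0,0,0]}'>/dev/null; python3 s.py; for i in 1; do python3 -m creep '{"slide":[[0,0,0.001],[0,0,0]],"twist":[0,0]}'>/dev/null; python3 s.py; done
```

```text
t35.33 s=0.5904 l=-0.0197 z=0.0266 yaw 1.20 Fs 0.57 Fl -0.12 Fz -4.63
t35.58 s=0.5904 l=-0.0193 z=0.0256 yaw 1.23 Fs -0.03 Fl -0.71 Fz -4.71
```

```bash
python3 -m creep '{"slide":[[0.0005,0.003,0.001],[0,0,0.001],[0,0,0]],"twist":[0,0,0]}'>/dev/null; python3 s.py; for i in 1 2 3; do python3 -m creep '{"slide":[[0,0,0.001],[0,0,0]],"twist":[0,0]}'>/dev/null; python3 s.py; done
```

```text
t35.95 s=0.5895 l=-0.0163 z=0.0230 yaw 1.23 Fs 0.10 Fl -0.49 Fz -6.07
t36.20 s=0.5896 l=-0.0165 z=0.0220 yaw 1.21 Fs -0.11 Fl -0.50 Fz -3.94
t36.45 s=0.5896 l=-0.0164 z=0.0210 yaw 1.22 Fs -0.37 Fl -0.60 Fz -4.25
t36.70 s=0.5898 l=-0.0164 z=0.0206 yaw 1.22 Fs -3.43 Fl 1.04 Fz 3.38
```

```bash
python3 -m creep '{"slide":[[0,0,-0.0003]],"twist":[0]}'>/dev/null; python3 s.py; python3 -m creep '{"slide":[[0,0,0],[0,0,0],[0,0,0]],"twist":[0,0,0]}' 60 >/dev/null; python3 s.py; python3 -m creep '{"slide":[[0,0,-0.02],[0,0,-0.03],[0,0,-0.05],[-0.03,0.04,0],[-0.01,0.045,0],[0,0.02,0],[0,0,0],[0,0,0]],"twist":[0,0,0,0,0,0,0,0]}'>/dev/null; python3 look.py w13 | grep -v '\[\['; python3 fin2.py w13; python3 - <<'E'
from meas import *
P=pickle.load(open('w13.pkl','rb'));im,d=manip.camera('wrist');K,R,t=[np.array(P[k]) for k in('intrinsics','R','t')]
vv,uu=np.mgrid[0:300,0:260];vv,uu=vv.ravel(),uu.ravel();D=d[vv,uu]
X=(np.linalg.inv(K)@np.c_[uu,vv,np.ones(len(uu))].T*D).T;X=(X-t)@R;q=sl(X)
for lo,hi in((.077,.088),(.036,.043)):
    k=(X[:,2]>lo)&(X[:,2]<hi)&(abs(q[:,0]-.589)<.05)&(abs(q[:,1]+.016)<.05);print(k.sum(),np.median(q[k],0).round(4),np.percentile(q[k],[2,98],0).round(4).tolist())
E
```

```text
t36.83 s=0.5897 l=-0.0164 z=0.0205 yaw 1.22 Fs -1.19 Fl 0.60 Fz -0.69
t37.20 s=0.5898 l=-0.0164 z=0.0204 yaw 1.22 Fs -0.50 Fl 0.27 Fz -0.42
0.02 [204.2 139.6]
0.03 [216.1 139.5]
0.04 [228.  139.5]
0.044 [232.8 139.4]
0.05 [239.9 139.4]
t38.25 s=0.6300 l=0.0860 z=0.1209 yaw 1.06 Fs 1.00 Fl -1.04 Fz 1.06
w13 18 line mean [0.51054 0.04378] slope 0.0011 edge at .589: 0.04385 slope -0.0037 gap(mm), line square: -0.08
1351 [ 0.5886 -0.0163] [[0.5775, -0.0282], [0.6001, -0.0052]]
2109 [ 0.5825 -0.0081] [[0.565, -0.0352], [0.6123, 0.007]]
```

```bash
python3 - <<'E'
from meas import *
a_=np.radians(1.45);c,s=np.cos(a_),np.sin(a_)
px=lambda P,S,L,z:proj(P,[c*S-s*L,s*S+c*L,z])[0]
for n in('w9','w10','w11','w13'):
    im=cv2.imread(f'pics/{n}.png');P=pickle.load(open(n+'.pkl','rb'));g=cv2.GaussianBlur(cv2.cvtColor(im,6),(3,3),0).astype(float)
    A=[];B=[]
    for L in np.arange(-.065,.035,.004):
        u,v=px(P,.543,L,.02);u,v=int(round(u)),int(round(v))
        if 0<=u<560 and v>8:
            x=g[v-8:v+8,u];k=np.nonzero((x[:-1]>=65)&(x[1:]<65))[0]
            if len(k):A.append((u,v-8+k[0]+(65-x[k[0]])/(x[k[0]+1]-x[k[0]])))
        u,v=px(P,.634,L,.028);u,v=int(round(u)),int(round(v))
        if 0<=u<560:
            x=g[v-6:v+8,u];k=np.nonzero((x[:-1]<140)&(x[1:]>=140))[0]
            if len(k):B.append((u,v-6+k[0]+(140-x[k[0]])/(x[k[0]+1]-x[k[0]])))
    A=sl(ray(P,A,.02));B=sl(ray(P,B,.028)) if B else np.zeros((2,2))
    fa=np.polyfit(A[:,1],A[:,0],1);fb=np.polyfit(B[:,1],B[:,0],1)
    print(n,len(A),len(B),'rear %.5f slope %.4f | bar %.5f slope %.4f | depth mm %.2f'%(np.polyval(fa,-.016),fa[0],np.polyval(fb,-.016),fb[0],1e3*(np.polyval(fb,-.016)-np.polyval(fa,-.016))))
E
```

```text
w9 25 25 rear 0.54487 slope 0.0011 | bar 0.63352 slope -0.0004 | depth mm 88.65
w10 25 25 rear 0.54432 slope 0.0003 | bar 0.63355 slope -0.0005 | depth mm 89.23
w11 25 25 rear 0.54501 slope -0.0001 | bar 0.63357 slope -0.0028 | depth mm 88.56
w13 25 25 rear 0.54519 slope 0.0038 | bar 0.63369 slope -0.0037 | depth mm 88.50
```

```bash
python3 -m creep '{"slide":[[0,0,-0.05],[0,-0.04,0],[0,-0.04,0],[0,0,0],[0,0,0],[0,0,0]],"twist":[0,0,0,0,0,0]}'>/dev/null; python3 - <<'E'
from meas import *
P=manip.camera_params('wrist');im,d=manip.camera('wrist');cv2.imwrite('pics/w14.png',im);st()
a_=np.radians(1.45);c,s=np.cos(a_),np.sin(a_)
px=lambda P,S,L,z:proj(P,[c*S-s*L,s*S+c*L,z])[0]
g=cv2.GaussianBlur(cv2.cvtColor(im,6),(3,3),0).astype(float)
def scan(S,Ls,z,th,fall):
    A=[]
    for L in Ls:
        u,v=px(P,S,L,z);u,v=int(round(u)),int(round(v));x=g[v-7:v+8,u]
        k=np.nonzero((x[:-1]>=th)&(x[1:]<th) if fall else (x[:-1]<th)&(x[1:]>=th))[0]
        if len(k):k=k[0];A.append((u,v-7+k+(th-x[k])/(x[k+1]-x[k])))
    A=sl(ray(P,A,z));f=np.polyfit(A[:,1],A[:,0],1);r=A[:,0]-np.polyval(f,A[:,1]);k=abs(r)<2*r.std()+1e-6;f=np.polyfit(A[k,1],A[k,0],1)
    return 'n%d s %.5f slope %.4f res %.5f'%(len(A),np.polyval(f,-.016),f[0],r[k].std())
print('rear',scan(.544,np.arange(-.068,.036,.003),.02,60,True))
print('bar ',scan(.634,list(np.arange(-.15,-.08,.003))+list(np.arange(.05,.15,.003)),.028,150,False))
E
```

```text
t39.10 s=0.6297 l=0.0095 z=0.1702 yaw 1.30 Fs -0.64 Fl -0.51 Fz -0.49
rear n34 s 0.54471 slope -0.0037 res 0.00016
bar  n58 s 0.63381 slope -0.0010 res 0.00018
```

```bash
python3 -c "
from workcell import manip
print(manip.hand_in())"
```

```text
the job is handed in; nothing more can be done
None
```

I handed the job in at about 39 s: the plate was pressed home at about 10 N and sits flush with the fence as far as the camera shows, its leading edge is within about 0.2 mm of the line's centre (possibly just past it), and the weight stands on the middle of the plate; my first pass went over the plate without touching it, and at one point the fingertips pressed on the board with about 24 N before I raised them.

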